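# Lift the moisture tins out of the cooling box and onto the scale

### The job

The pair of moisture tins has cooled: slide the cooling box's shutter fully up, where it stays, then push the tray lifter under the tin tray, lift the tray with both tins in it out of the box and set it gently and squarely in the middle of the scale's pan. Draw the lifter out, lay it flat on the worktop and leave the shutter up. The tins are tared, so never touch tray or tins with the gripper or arm; carry the tray without tipping it, both tins in their pockets, and do not disturb the jar, brush or magnifier.

Things in the scene. Friction and masses are not known exactly. Their poses are not given: they have to be found in the camera images.
- cooling_box: Fixed white sheet-metal box with clear roof, 112 (x) x 190 (y) x 101 mm high, opening to -x; left or right of the middle, yaw up to 8 deg. Origin: underside, under the tray's home; x into the box, z up. Shutter plane at x=-50; two guide channels 156 mm high, front at x=-59, 170 mm clear between them. Inside: floor at z=10, roof at z=96, back wall at x=+59, 176 mm wide.
- shutter (a joint): Height in m of the front shutter, an aluminium plate 4 x 182 x 92 mm that slides straight up in the two channels; 0 = shut (it may start up to 12 mm open), 0.085 = fully up, its lower edge then 97 mm above the worktop. Friction of about 4 N holds it wherever it is left.
- shutter_grip (a point): Middle of the top of the shutter's black grip strip: 12 mm thick along the box's x, 84 mm long along y, 30 mm high (down from this point). 132 mm above the worktop when shut, 31 mm above the roof; rises with the shutter. Axes as the box's.
- tray: Loose aluminium tray, 70 (x) x 136 (y) x 22 mm, 0.15 kg, in the box on two runners along x (side walls 4 mm thick at y=+-66). Origin: centre of its underside, at the runners' foot; z up, x away from the box's opening. Its plate lies 14 to 17 mm above the foot: below it a free space 14 mm high, 128 mm wide runs through along x. Lips up to z=22 form two pockets side by side.
- tin_1: Open aluminium moisture tin with grain, 56 mm across, 27 mm high, 0.055 kg, loose in the tray pocket at y = +33 of the tray. Origin: centre of its underside.
- tin_2: Same tin in the tray pocket at y = -33 of the tray. Origin: centre of its underside.
- lifter: Loose tray lifter, 0.24 kg, flat on the worktop. Origin: underside of the sheet, under the grip's middle; x to the blade's tip, z up. Steel blade 3 mm thick, 100 mm wide, x=86 to 175; cross stop 13 mm high, front face at x=100; tray centred on the blade at x=140; neck 44 mm wide back to x=-50. Black bar grip 92 (x) x 16 (y) mm, z=42 to 74, on two posts: pinch it across y from above.
- lifter_grip (a point): Middle of the lifter's bar grip, 58 mm above the underside of the lifter. Axes as the lifter's.
- lifter_tip (a point): Middle of the blade's front edge, at its underside, 175 mm ahead of the grip.
- pan_center (a point): Middle of the top of the ribbed steel pan, 172 (x) x 176 (y) mm, of the fixed counter scale (252 x 187 mm, display toward the robot). 63 mm above the worktop, the scale's highest part; sinks up to 2 mm under load. x points away from the display, z up. The scale stands on the side where the box is not, yaw up to 8 deg.
- jar: Bystander: grain jar, 92 mm across, 167 mm high. Origin: centre of its underside.
- brush: Bystander: flat dust brush, 48 x 159 x 13 mm, lying. Origin: centre of its underside.
- loupe: Bystander: hand magnifier, 68 x 149 x 12 mm, lying. Origin: centre of its underside.

How it is judged:
On the way, in this order (a step that is already met when the one before it is completed fails the run):
1. the shutter is slid up and stays (value of joint shutter above 0.07 m), for 0.2 s.
2. the tray is carried on the lifter's blade, out of the box (contact force between tray and lifter above 1 N and x of tray in the frame of cooling_box below -0.12 m and angle between tray's own z axis and vertical below 0.2 rad and height (world z) of tray above 0.012 m), for 0.2 s.
At the end, for the whole second after the job is handed in: The tray stands on the scale's pan, within 30 mm (x) and 18 mm (y) of the pan's middle, turned less than 10 degrees from it, level and at rest, both tins upright in their pockets; the lifter lies flat on the worktop clear of the tray; the shutter is up (70 mm or more) (x of tin_1 in the frame of tray between -0.012 and 0.012 m and y of tin_1 in the frame of tray between 0.021 and 0.045 m and z of tin_1 in the frame of tray between 0.012 and 0.022 m and x of tin_2 in the frame of tray between -0.012 and 0.012 m and y of tin_2 in the frame of tray between -0.045 and -0.021 m and z of tin_2 in the frame of tray between 0.012 and 0.022 m and x of tray in the frame of pan_center between -0.03 and 0.03 m and y of tray in the frame of pan_center between -0.018 and 0.018 m and z of tray in the frame of pan_center between -0.004 and 0.004 m and angle between the x axis of tray and the x axis of pan_center, either way round below 0.17 rad and angle between each of tray, lifter's own z axis and vertical below 0.05 rad and contact force between tray and scale above 1 N and contact force between tray and lifter below 0.05 N and linear speed of each of tray, lifter below 0.02 m/s and value of joint shutter above 0.07 m and height (world z) of lifter between -0.004 and 0.006 m); the robot touches nothing.
It fails at once if the gripper or arm touches the tray or a tin (contact force between any of the fingers, the arm and tray above 0.5 N or contact force between any of the fingers, the arm and tin_1 above 0.5 N or contact force between any of the fingers, the arm and tin_2 above 0.5 N).
It fails at once if the tray or a tin is tipped by more than about 20 degrees (angle between any of tray, tin_1, tin_2's own z axis and vertical above 0.35 rad).
It fails at once if the tray is dropped or pressed hard on the scale (over 20 N) (contact force between tray and scale above 20 N).
It fails at once if the jar, brush or magnifier is moved by more than 20 mm (distance of any of jar, brush, loupe from where it was at the start of the episode above 0.02 m).
It also fails if it takes over 72 s, if anything falls off the work surface, if the arm or the gripper's body presses on something with over 40 N, if the wrist force passes 120 N, or if a joint passes its speed limit or range.

### The arm

A 6-joint arm with a two-finger parallel gripper is mounted at the origin on a cart in front of the work surface, level with it; the furniture and walls round the work are solid. World frame = base frame: x ahead of the robot, y to its left, z up, the work surface at z = 0. Lengths are in m, angles in rad, forces in N, time in s.
With the tool pointing down it reaches from about 0.325 to 0.775 m from the base axis. Payload 9.3 kg.
Tool frame: the origin (TCP) lies at the centre of the arm's flange, where the gripper is bolted on; the fingertips stand 173 mm ahead of it and the grasp point (between the pads) lies 155 mm ahead of it (robot.tcp_to_tips is the distance from the TCP to the fingertips, in m); z points along the fingers, y is the line along which they close (so a half turn about z gives the same grasp; the last joint's range is limited). The gripper opens to 85 mm and grips with 20 to 120 N. Pads are 22 mm wide; open, the fingers measure 114 mm over their backs; the gripper's body (76 mm by 85 mm) begins 54 mm behind the grasp point. The pads swing forward as they close: fully open they stand 13 mm farther back than shut.
Start: joints at [1.097, 0.259, 0.021, 1.334, 0, 1.418], TCP at [0.173, 0.522, 0.405] pointing down, gripper open.
Joint ranges: [-3.04, 3.04], [-0.91, 1.82], [-1.04, 1.36], [-1.92, 1.95], [-1.52, 1.45], [-3.14, 3.14]. Speed limits (rad/s): [2.22, 2.22, 2.79, 3.14, 3.14, 3.14].

### API

Orientations are given as a unit quaternion [w, x, y, z].
In Python, from bench import readout, vision, workorder, robot gives the robot as it stands.
- The arm moves only by the shell command python3 -m inch 'ROWS' [OPENING] [FORCE]. ROWS is JSON, a list that holds one entry, the list of rows, each a list of 6 numbers: the shift along the tool's x, y, z in mm, then the turn, a rotation vector about the tool's x, y, z in degrees. A call has 1 to 20 rows; each row is the pose to reach, as a shift and turn from the pose commanded when the call began, along the tool's axes at that moment; what a row does not reach only later rows make up. A row lasts 1/12 s, in which the tool goes at most 41.7 mm and 7.16 degrees, less where a joint would pass 70% of its speed; a pose out of reach is approached as far as the arm can. A call with a gripper value outside its range is refused whole. OPENING is the opening, from 0 (shut) to 1 (fully open), set as the call begins (- or left out, the last holds). The fingers move at their own pace and stop on an object; FORCE is the grip in N (left out, the last holds). Time passes only in rows, so rows that repeat a pose let the fingers close. It gives the time, the measured TCP pose, the force, the opening and the grip force at its end, in the units of the state.
- readout.get_obs(): the state, without advancing time (a new reading comes with each control period).
- vision.get_image(name): name is "scene" or "side" or "wrist"; returns a dict with "frame" (400x640x3 uint8, red, green, blue), "vfov" (degrees; the focal length in pixels is half the picture's height over the tangent of half this angle, whatever the lens; pixels are square), "cx", "cy" (the principal point, pixels), "extrinsics" (4x4, takes a point from world to camera coordinates). Camera axes: x right, y up, looking along -z (the intrinsics and any distortion apply to the point x, -y, -z); pixel columns grow to the right and rows downward; lengths in m; the calibration is good to about 2 mm. A picture is of the moment at which its call begins. There is no depth.
- workorder.sign_off(): hands the job in; it is judged then, once.
The state is a dict: "time": time; "joint_positions": joint angles; "qd": joint speeds; "effort": joint torques, N m; "tcp_pos": TCP position; "orientation": TCP orientation; "force": force on the tool from outside, world axes, zero at the start; "torque": the same for the moment, N m; "opening": opening from 0.0 (shut) to 1.0 (fully open); "grip_force": force on a finger pad.
Only numpy, scipy, OpenCV 4.12 (cv2) and the standard library are available. Lean on these libraries where they do the work, as an engineer would, in place of code of your own. Each camera call takes 0.05 s, during which the arm holds its last target. There are 200 camera calls.

## Working session

There is one attempt and no reset: what is moved stays moved. The work goes in short steps, Python scripts to look and compute and a shell command to move; the robot and the scene stay as the last step left them, time stands still between calls to the robot, and variables do not carry over. Pictures are saved under pics/ and viewed, at most 12 in all, crops included, and the job is handed in when it is done.

```bash
ls; mkdir -p pics; python3 - <<'E'
from bench import readout, vision, workorder, robot
import cv2,numpy as np
print(readout.get_obs())
for n in ["scene","side","wrist"]:
    d=vision.get_image(n); cv2.imwrite(f"pics/{n}0.png",d["frame"][:,:,::-1]); print(n,d["vfov"],d["cx"],d["cy"],d["extrinsics"],[k for k in d])
E
```

```text
pics
{'time': 0.0, 'joint_positions': array([1.09737874e+00, 2.59191019e-01, 2.07715234e-02, 1.33373724e+00,
       4.13250065e-05, 1.41821960e+00]), 'qd': array([-0.00105521,  0.00101154, -0.00095852, -0.00073404,  0.00073675,
        0.00134156]), 'effort': array([-3.19243554e-03, -5.55645776e+01,  3.44536543e+01,  1.31535469e-02,
       -3.24874736e-04, -6.25566852e-07]), 'tcp_pos': array([0.17341186, 0.52188688, 0.40407051]), 'orientation': array([-2.29101649e-04,  1.59733230e-01,  9.87159983e-01, -6.40795200e-04]), 'force': array([-0.80085406, -0.80946797, -1.18003867]), 'torque': array([ 0.05028125, -0.01079755, -0.02949537]), 'grip_force': 0.0, 'opening': 0.9983236680149671}
scene 44.79980540063195 318.7388335007663 189.703089777089 [[ 0.56184758 -0.8272379  -0.00217915 -0.27782041]
 [ 0.57442179  0.38824034  0.720631   -0.40338529]
 [-0.59528725 -0.40613654  0.69331538 -1.18656921]
 [ 0.          0.          0.          1.        ]] ['frame', 'vfov', 'cx', 'cy', 'extrinsics']
side 53.532680072804325 317.9419922677553 200.9359084259908 [[ 0.98494011  0.1724055   0.01301225 -0.54752776]
 [-0.12252262  0.64289723  0.75608952 -0.02480136]
 [ 0.12198845 -0.74629719  0.65433884 -1.34910896]
 [ 0.          0.          0.          1.        ]] ['frame', 'vfov', 'cx', 'cy', 'extrinsics']
wrist 67.28439142887284 313.74276180308436 204.99292665827394 [[ 0.31498996  0.94909278 -0.00205269 -0.54876102]
 [-0.89927255  0.29776243 -0.32038479  0.04209749]
 [-0.30346368  0.10276392  0.94728526 -0.38142067]
 [ 0.          0.          0.          1.        ]] ['frame', 'vfov', 'cx', 'cy', 'extrinsics']
```

View pics/scene0.png

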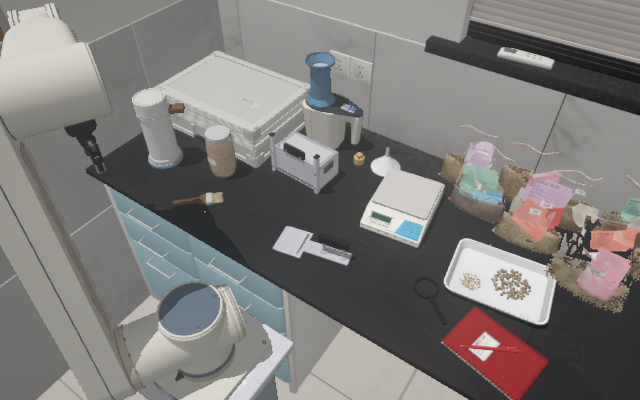

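View pics/side0.png

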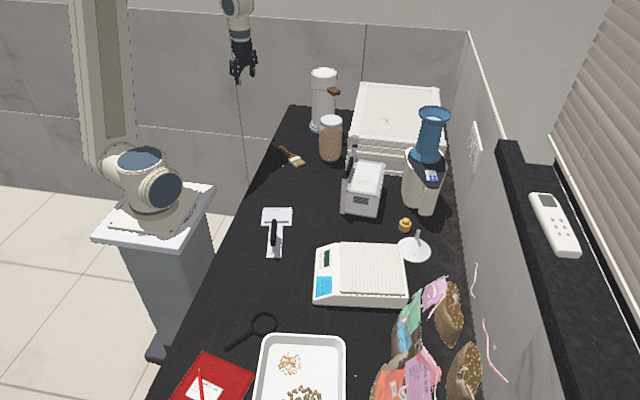

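The scene view shows the box (about 305,160) with its grip strip at (294,152) and the scale at (403,205). The lifter is at (315,245), its blade pointing left/+y. The side view agrees: box (362,188), scale (360,274), lifter (275,235). First, a rough triangulation.

```bash
cat > h.py <<'E'
import numpy as np, cv2
from bench import readout, vision
from scipy.spatial.transform import Rotation as R
def cam(d):
    h=d["frame"].shape[0]; f=h/2/np.tan(np.radians(d["vfov"]/2)); return f,d["cx"],d["cy"],np.array(d["extrinsics"])
def ray(d,u,v):
    f,cx,cy,E=cam(d); c=np.array([(u-cx)/f,-(v-cy)/f,-1]); Rm=E[:3,:3]
    o=-Rm.T@E[:3,3]; r=Rm.T@c; return o,r/np.linalg.norm(r)
def onz(d,u,v,z):
    o,r=ray(d,u,v); return o+r*(z-o[2])/r[2]
def tri(*obs):
    A=np.zeros((3,3)); b=np.zeros(3); L=[]
    for d,u,v in obs:
        o,r=ray(d,u,v); P=np.eye(3)-np.outer(r,r); A+=P; b+=P@o; L.append((o,P))
    p=np.linalg.solve(A,b); return p,max(np.linalg.norm(P@(p-o)) for o,P in L)
def proj(d,p):
    f,cx,cy,E=cam(d); c=E[:3,:3]@p+E[:3,3]; return np.array([cx+f*c[0]/-c[2],cy-f*c[1]/-c[2]])
def pose():
    o=readout.get_obs(); return np.array(o["tcp_pos"]),R.from_quat(np.roll(o["orientation"],-1))
E
python3 - <<'E'
from h import *
np.set_printoptions(precision=4,suppress=True)
s=vision.get_image("scene"); t=vision.get_image("side")
for n,a,b in [("liftgrip",(334,241),(274,233)),("shgrip",(294,152),(354,160)),("pan",(408,193),(375,268))]:
    print(n,tri((s,*a),(t,*b)))
print("scene pan",[onz(s,*p,.063)[:2] for p in [(390,171),(444,184),(418,224),(370,203)]])
w=vision.get_image("wrist")
for n,p in [("jar",(.5,.4,0)),("box",(.6,.2,.05))]: print(proj(w,np.array(p)))
o,r=ray(w,320,200);print(o,r)
p,q=pose();print(q.as_matrix())
S=cv2.resize(s["frame"][130:275,255:455],None,fx=4,fy=4,interpolation=3)
T=cv2.resize(t["frame"][140:315,240:425],None,fx=3.4,fy=3.4,interpolation=3)
cv2.imwrite("pics/sc.png",S[:,:,::-1]);cv2.imwrite("pics/tc.png",T[:,:,::-1])
E
```

```text
liftgrip (array([ 0.4381, -0.0914,  0.0563]), np.float64(0.0018180654080258629))
shgrip (array([0.6358, 0.1956, 0.1342]), np.float64(0.014324222815012166))
pan (array([ 0.7443, -0.1689,  0.047 ]), np.float64(0.003078313712536851))
scene pan [array([ 0.7849, -0.0828]), array([ 0.8257, -0.2532]), array([ 0.6254, -0.2598]), array([ 0.6217, -0.1017])]
[306.4861 380.9985]
[210.5155 480.1142]
[0.095  0.5475 0.3739] [ 0.2952 -0.0775 -0.9523]
[[-0.949   0.3154 -0.0002]
 [ 0.3154  0.949  -0.0004]
 [ 0.0001 -0.0005 -1.    ]]
```

View pics/sc.png

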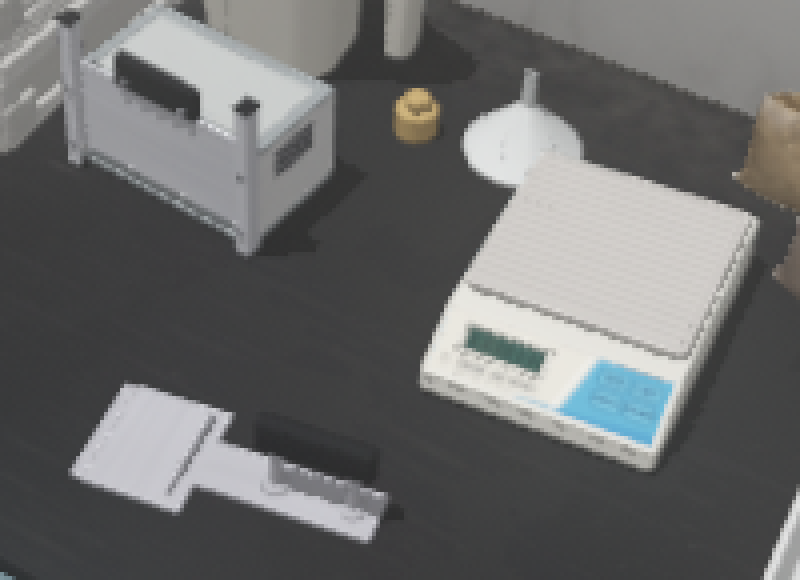

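View pics/tc.png

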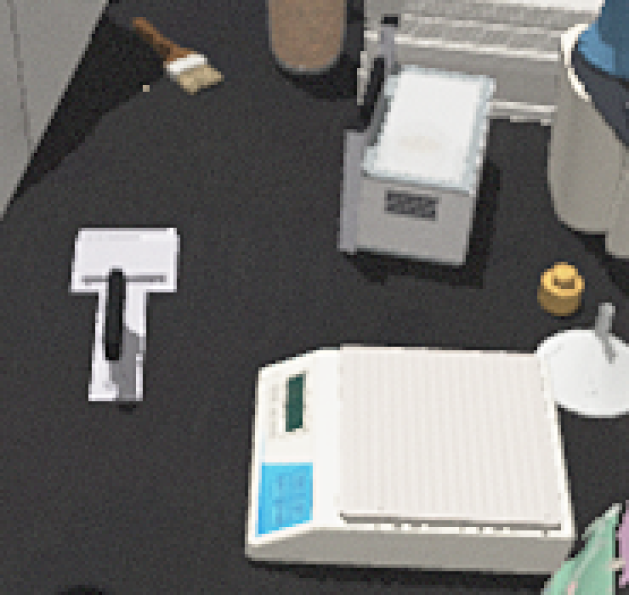

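The crops show the box facing the robot with both guide posts, the grip strip, the lifter (blade to the left) and the pan corners clearly enough to pick. I'll triangulate those.

```bash
python3 - <<'E'
from h import *
np.set_printoptions(precision=4,suppress=True)
s=vision.get_image("scene"); t=vision.get_image("side")
S=lambda u,v:(s,255+u/4,130+v/4); T=lambda u,v:(t,240+u/3.4,140+v/3.4)
P={}
for n,a,b in [("postL",(68,18),(390,20)),("postR",(247,106),(353,135)),("gripL",(118,52),(380,58)),("gripR",(200,92),(370,115)),
 ("roofbackR",(333,90),(470,180)),("pan1",(545,155),(545,355)),("pan2",(757,215),(560,524)),("pan3",(685,355),(343,516)),("pan4",(468,287),(340,347)),
 ("tipL",(130,384),(180,230)),("tipR",(72,472),(77,230)),("bR",(182,511),(71,289)),("bL",(233,411),(177,291)),("neckendL",(388,492),(140,400)),("neckendR",(370,541),(90,400)),("gripF",(257,420),(116,270)),("gripB",(378,455),(113,357))]:
    P[n],e=tri(S(*a),T(*b)); print(n,P[n],round(e,4))
pc=np.mean([P["pan%d"%i] for i in (1,2,3,4)],0); ax=P["pan1"]+P["pan2"]-P["pan3"]-P["pan4"]; print("pan",pc,np.degrees(np.arctan2(ax[1],ax[0])))
b=P["postL"]-P["postR"]; print("box yaw",np.degrees(np.arctan2(-b[0],b[1])),np.linalg.norm(b))
ti=(P["tipL"]+P["tipR"])/2; ne=(P["neckendL"]+P["neckendR"])/2; d=ti-ne; print("lifter",ti,ne,np.linalg.norm(d),np.degrees(np.arctan2(d[1],d[0])))
E
```

```text
postL [0.635  0.2781 0.1523] 0.0002
postR [0.6225 0.0921 0.1492] 0.0048
gripL [0.6316 0.2252 0.1417] 0.0007
gripR [0.6326 0.1446 0.1335] 0.0035
roofbackR [0.7308 0.085  0.1065] 0.005
pan1 [ 0.8109 -0.0732  0.0537] 0.0038
pan2 [ 0.8249 -0.2536  0.0656] 0.0006
pan3 [ 0.6628 -0.2694  0.0575] 0.0001
pan4 [ 0.6366 -0.0994  0.0582] 0.0028
tipL [ 0.4525  0.0884 -0.0014] 0.0016
tipR [0.3534 0.0656 0.005 ] 0.0008
bR [ 0.3708 -0.02    0.0051] 0.0014
bL [0.4702 0.003  0.0014] 0.0011
neckendL [ 0.4687 -0.1355  0.0013] 0.0021
neckendR [ 0.4251 -0.1461  0.0015] 0.0002
gripF [ 0.4267 -0.0479  0.0675] 0.0001
gripB [ 0.4497 -0.1373  0.0589] 0.0051
pan [ 0.7338 -0.1739  0.0587] 7.11538692414255
box yaw -3.849105748507563 0.18642790258177513
lifter [0.4029 0.077  0.0018] [ 0.4469 -0.1408  0.0014] 0.22215041643039712 101.40014588250129
```

```bash
cat >> h.py <<'E'
def go(x,y,z,yaw,p=None,q=None):
    """rows-step to TCP (m), tool down with tool y at yaw deg"""
    if p is None: p,q=pose()
    a=np.radians(yaw); Y=np.array([np.cos(a),np.sin(a),0]); Z=np.array([0,0,-1.]); X=np.cross(Y,Z)
    G=R.from_matrix(np.c_[X,Y,Z]); d=q.inv().apply(np.array([x,y,z])-p)*1000; rv=np.degrees((q.inv()*G).as_rotvec())
    print("row",np.round(d,1),np.round(rv,2),"n>=",round(max(np.linalg.norm(d)/41.7,np.linalg.norm(rv)/7.16),1))
E
python3 -c "
from h import *
go(.632,.185,.40,176)"
```

```text
row [-541.4 -175.1    4.6] [-1.0000e-02 -1.0000e-02 -1.0438e+02] n>= 14.6
```

```bash
python3 -m inch '[[[-541,-175,4,0,0,-104],[-541,-175,4,0,0,-104],[-541,-175,4,0,0,-104],[-541,-175,4,0,0,-104],[-541,-175,4,0,0,-104],[-541,-175,4,0,0,-104],[-541,-175,4,0,0,-104],[-541,-175,4,0,0,-104],[-541,-175,4,0,0,-104],[-541,-175,4,0,0,-104],[-541,-175,4,0,0,-104],[-541,-175,4,0,0,-104],[-541,-175,4,0,0,-104],[-541,-175,4,0,0,-104],[-541,-175,4,0,0,-104],[-541,-175,4,0,0,-104],[-541,-175,4,0,0,-104],[-541,-175,4,0,0,-104],[-541,-175,4,0,0,-104],[-541,-175,4,0,0,-104]]]' 1
python3 - <<'E'
from h import *
w=vision.get_image("wrist"); cv2.imwrite("pics/w1.png",w["frame"][:,:,::-1]); np.save("pics/w1.npy",w["extrinsics"])
for p in [(.632,.185,.135),(.635,.278,.152),(.6225,.092,.152),(.734,-.174,.063)]: print(proj(w,np.array(p)))
E
```

```text
time: 2.07
tcp_pos: [0.631, 0.186, 0.4011]
orientation: [0.0, -0.679, 0.734, -0.0]
force: [0.8, 0.5, -0.2]
opening: 0.998
grip_force: 0.0
[312.36065043 207.78761317]
[317.13052838 314.38916364]
[315.55856862  85.7298697 ]
[ 123.18189322 -310.49630833]
```

View pics/w1.png

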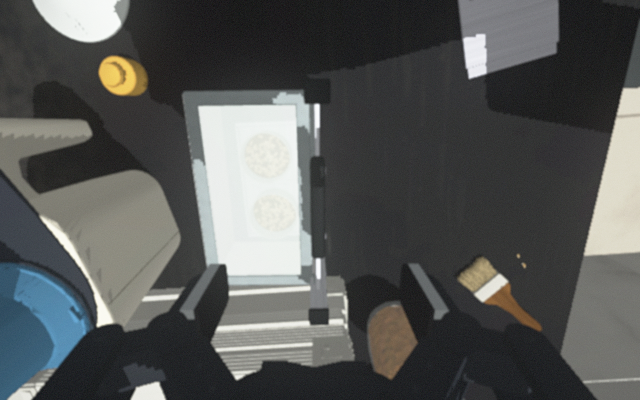

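The wrist view shows the strip (318,157..257), post tops (318,90) and (319,316), and the tins through the roof at (266,155) and (274,213).

```bash
python3 - <<'E'
from h import *
np.set_printoptions(precision=4,suppress=True)
s=vision.get_image("scene"); w=vision.get_image("wrist")
S=lambda u,v:(s,255+u/4,130+v/4)
print("scene still sees?",)
for n,a,b in [("postL",(68,16),(318.5,316)),("postR",(247,104),(317,90))]:print(n,tri(S(*a),(w,*b)),onz(w,*b,.156))
# grip strip mask
g=w["frame"].max(2); sub=g[130:280,300:340]
m=(sub<45).astype(np.uint8); n,l,st,c=cv2.connectedComponentsWithStats(m); 
for i in range(1,n):
    if st[i,4]>60: print(st[i]+[300,130,0,0,0],c[i]+[300,130])
for z in (.132,.14): print([onz(w,*p,z)[:2] for p in [(319,158),(318,257),(318.5,207)]])
for c in [(250,122),(297,110),(302,242),(240,242)]: print("x",onz(w,*c,.035))
print([onz(w,*c,.05) for c in [(266,155),(274,213)]], [onz(w,*c,.101) for c in [(183,92),(205,285)]])
E
```

```text
scene still sees?
postL (array([0.6338, 0.277 , 0.1553]), np.float64(0.00010255751111824025)) [0.6338 0.2766 0.156 ]
postR (array([0.6223, 0.0944, 0.1562]), np.float64(0.0005593506457366366)) [0.6219 0.0949 0.156 ]
[array([0.6237, 0.1446]), array([0.6308, 0.2327]), array([0.627 , 0.1857])]
[array([0.6237, 0.1432]), array([0.6306, 0.2283]), array([0.6269, 0.1829])]
x [0.6947 0.1169 0.035 ]
x [0.643  0.1085 0.035 ]
x [0.6514 0.2632 0.035 ]
x [0.7274 0.2574 0.035 ]
[array([0.6795, 0.1513, 0.05  ]), array([0.6787, 0.2175, 0.05  ])] [array([0.7336, 0.0858, 0.101 ]), array([0.7512, 0.2732, 0.101 ])]
```

```bash
python3 - <<'E'
from h import *
np.set_printoptions(precision=4,suppress=True)
s=vision.get_image("scene"); w=vision.get_image("wrist")
S=lambda u,v:(s,255+u/4,130+v/4)
for n,a,b in [("gL",(118,52),(319,257)),("gR",(200,90),(319,158))]:print(n,tri(S(*a),(w,*b)))
go(.627,.184,.305,176.4)
E
```

```text
gL (array([0.63  , 0.2249, 0.1444]), np.float64(0.000772459628813442))
gR (array([0.6244, 0.1408, 0.1474]), np.float64(0.000970275341764772))
row [ 2.   4.2 95.9] [-0.02  0.   -0.76] n>= 2.3
```

```bash
python3 -m inch '[[[2,4,40,0,0,-0.8],[2,4,80,0,0,-0.8],[2,4,100,0,0,-0.8],[2,4,109,0,0,-0.8],[2,4,109,0,0,-0.8],[2,4,109,0,0,-0.8]]]' 1 && python3 -m inch '[[[0,0,0,0,0,0],[0,0,0,0,0,0],[0,0,0,0,0,0],[0,0,0,0,0,0],[0,0,0,0,0,0],[0,0,0,0,0,0],[0,0,0,0,0,0],[0,0,0,0,0,0],[0,0,0,0,0,0],[0,0,0,0,0,0],[0,0,0,0,0,0],[0,0,0,0,0,0]]]' 0 70
```

```text
time: 2.82
tcp_pos: [0.6278, 0.1837, 0.2927]
orientation: [0.0, -0.685, 0.729, -0.0]
force: [-0.0, -0.1, -0.1]
opening: 1.001
grip_force: 0.0
time: 3.82
tcp_pos: [0.6277, 0.1836, 0.2919]
orientation: [0.0, -0.685, 0.729, -0.0]
force: [2.4, 1.3, 2.3]
opening: 0.125
grip_force: 70.6
```

```bash
python3 -m inch '[[[0,0,-6,0,0,0],[0,0,-14,0,0,0],[0,0,-22,0,0,0],[0,0,-30,0,0,0],[0,0,-38,0,0,0],[0,0,-46,0,0,0],[0,0,-54,0,0,0],[0,0,-62,0,0,0],[0,0,-67,0,0,0],[0,0,-70,0,0,0],[0,0,-71,0,0,0],[0,0,-71,0,0,0],[0,0,-71,0,0,0]]]' && python3 -m inch '[[[0,0,-1,0,0,0],[0,0,-2,0,0,0],[0,0,-3,0,0,0],[0,0,-3,0,0,0]]]'
```

```text
time: 4.9
tcp_pos: [0.6277, 0.1836, 0.3625]
orientation: [0.0, -0.685, 0.729, -0.0]
force: [4.7, 0.6, -1.8]
opening: 0.124
grip_force: 70.0
time: 5.23
tcp_pos: [0.6278, 0.1836, 0.3652]
orientation: [-0.0, -0.685, 0.729, 0.0]
force: [5.5, 0.2, -3.0]
opening: 0.128
grip_force: 69.7
```

```bash
python3 -m inch '[[[0,0,-2,0,0,0],[0,0,-4,0,0,0],[0,0,-4,0,0,0]]]' && python3 -m inch '[[[0,0,-2,0,0,0],[0,0,-4,0,0,0],[0,0,-4,0,0,0]]]'
```

```text
time: 5.48
tcp_pos: [0.6283, 0.1837, 0.3658]
orientation: [-0.002, -0.685, 0.729, 0.001]
force: [11.7, 2.2, -24.9]
opening: 0.123
grip_force: 70.3
time: 5.73
tcp_pos: [0.629, 0.1837, 0.3661]
orientation: [-0.004, -0.685, 0.729, 0.003]
force: [17.4, 4.3, -47.8]
opening: 0.126
grip_force: 70.0
```

```bash
python3 -m inch '[[[0,0,3,0,0,0],[0,0,6,0,0,0],[0,0,6,0,0,0]]]' && python3 -m inch '[[[0,0,0,0,0,0],[0,0,0,0,0,0],[0,0,0,0,0,0],[0,0,0,0,0,0],[0,0,0,0,0,0],[0,0,0,0,0,0],[0,0,0,0,0,0],[0,0,0,0,0,0],[0,0,0,0,0,0],[0,0,-20,0,0,0],[0,0,-50,0,0,0],[0,0,-60,0,0,0],[0,0,-60,0,0,0]]]' 1
python3 - <<'E'
from h import *
np.set_printoptions(precision=4,suppress=True)
# lifter pose from scene+side white mask, at z ~ 3mm
for n in("scene","side"):
    d=vision.get_image(n); P=onz
    f=d["frame"]; c=proj(d,np.array([.42,-.03,.003])).astype(int); print(n,c)
    x0,y0=c-75; sub=f[max(y0,0):c[1]+75,x0:c[0]+75].astype(int); m=((sub.min(2)>115)).astype(np.uint8)
    k,l,st,ce=cv2.connectedComponentsWithStats(m)
    for i in range(1,k):
        if st[i,4]>150: print(st[i]+[x0,max(y0,0),0,0,0],ce[i]+[x0,max(y0,0)])
go(.438,-.091,.40,191)
E
```

```text
time: 5.98
tcp_pos: [0.628, 0.1836, 0.3658]
orientation: [-0.001, -0.685, 0.729, 0.0]
force: [8.9, 0.9, -14.3]
opening: 0.12
grip_force: 74.5
time: 7.07
tcp_pos: [0.6276, 0.1836, 0.4308]
orientation: [0.002, -0.685, 0.729, -0.001]
force: [-0.4, 0.3, 0.6]
opening: 1.002
grip_force: 0.0
scene [312 248]
[300 173  37  21 313] [318.9649 179.0096]
[360 173  27  63 938] [376.4147 208.7026]
[282 226  18  17 169] [290.787 232.645]
[320 247  31  19 261] [336.3333 255.8621]
[ 237  263  102   60 2328] [273.8681 303.0752]
side [274 229]
[ 199  154   66  100 3652] [223.3656 188.8543]
[340 179   9  35 253] [344.0632 197.5494]
[261 207  32  51 734] [276.3161 226.3052]
[ 312  242   37   62 1744] [332.8291 272.9381]
row [285.9 172.   27.3] [ -0.02   0.   -14.58] n>= 8.0
```

```bash
python3 -c "
from h import *
go(.425,0,.40,191)"
```

```text
row [195.9 190.7  27.3] [ -0.02   0.   -14.58] n>= 6.6
```

```bash
python3 -m inch '[[[196,191,27,0,0,-14.6],[196,191,27,0,0,-14.6],[196,191,27,0,0,-14.6],[196,191,27,0,0,-14.6],[196,191,27,0,0,-14.6],[196,191,27,0,0,-14.6],[196,191,27,0,0,-14.6],[196,191,27,0,0,-14.6],[196,191,27,0,0,-14.6],[196,191,27,0,0,-14.6],[196,191,27,0,0,-14.6],[196,191,27,0,0,-14.6]]]'
python3 - <<'E'
from h import *
w=vision.get_image("wrist"); cv2.imwrite("pics/w2.png",w["frame"][:,:,::-1])
for p in [(.438,-.091,.058),(.403,.077,0)]: print(proj(w,np.array(p)))
E
```

```text
time: 8.17
tcp_pos: [0.4254, 0.0004, 0.4002]
orientation: [0.0, 0.772, -0.636, -0.0]
force: [0.0, 0.0, -0.1]
opening: 0.999
grip_force: 0.0
[318.51674732  93.38499062]
[318.62952384 231.38061119]
```

View pics/w2.png

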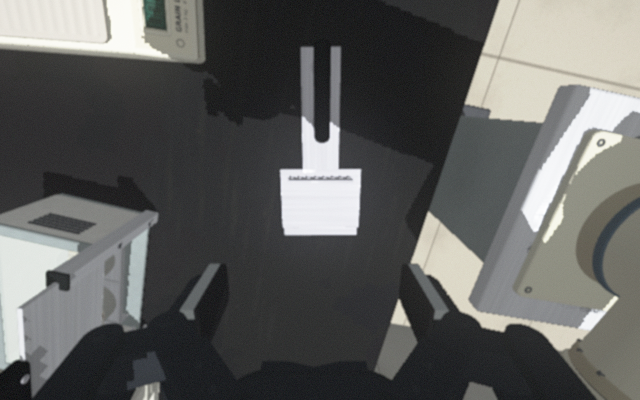

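The lifter is clear: neck end (302–341,47), tip edge (285–357,235), grip front end (322,142). The shutter shows up at lower left.

```bash
python3 - <<'E'
from h import *
np.set_printoptions(precision=4,suppress=True)
w=vision.get_image("wrist"); s=vision.get_image("scene"); t=vision.get_image("side")
o=lambda u,v,z=.002: onz(w,u,v,z)
tip=o(321,235.5); ne=o(321.5,47); d=tip-ne; L=np.linalg.norm(d); d/=L
print(tip,ne,L,np.degrees(np.arctan2(d[1],d[0])), np.linalg.norm(o(285,235)-o(357,235)),np.linalg.norm(o(280,169)-o(361,169)))
gm=tip-d*.175; print("origin",gm, ne+d*.05)
print("gripfront",o(322,142,.06),o(322,142,.074), "expected",gm+d*.046)
print("tri gripF",tri((w,322,137),(s,255+257/4,130+416/4),(t,240+116/3.4,140+270/3.4)))
g=(gm+ne+d*.05)/2; ang=np.degrees(np.arctan2(d[1],d[0])); print(g,ang)
go(g[0],g[1],.30,ang+90); go(g[0],g[1],.211,ang+90)
E
```

```text
[0.3988 0.0814 0.002 ] [ 0.4436 -0.1402  0.002 ] 0.22606040544804665 101.41409058777643 0.09629322936623098 0.10058213900083211
origin [ 0.4335 -0.0901  0.002 ] [ 0.4337 -0.0912  0.002 ]
gripfront [ 0.4253 -0.0462  0.06  ] [ 0.426  -0.0478  0.074 ] expected [ 0.4244 -0.045   0.002 ]
tri gripF (array([ 0.4271, -0.0503,  0.0711]), np.float64(0.0024408874735866483))
[ 0.4336 -0.0906  0.002 ] 101.41409058777643
row [ 90.9   9.  100.4] [ 0.03  0.01 -0.35] n>= 3.3
row [ 90.9   9.  189.4] [ 0.03  0.01 -0.35] n>= 5.0
```

```bash
python3 -m inch '[[[91,9,60,0,0,-0.4],[91,9,60,0,0,-0.4],[91,9,60,0,0,-0.4],[91,9,60,0,0,-0.4],[91,9,95,0,0,-0.4],[91,9,130,0,0,-0.4],[91,9,160,0,0,-0.4],[91,9,180,0,0,-0.4],[91,9,187,0,0,-0.4],[91,9,187,0,0,-0.4],[91,9,187,0,0,-0.4]]]' 1 && python3 -m inch '[[[0,0,0,0,0,0],[0,0,0,0,0,0],[0,0,0,0,0,0],[0,0,0,0,0,0],[0,0,0,0,0,0],[0,0,0,0,0,0],[0,0,0,0,0,0],[0,0,0,0,0,0],[0,0,0,0,0,0],[0,0,0,0,0,0],[0,0,0,0,0,0],[0,0,0,0,0,0]]]' 0 115
```

```text
time: 9.28
tcp_pos: [0.4337, -0.091, 0.2144]
orientation: [-0.0, 0.774, -0.633, 0.0]
force: [-0.2, 0.6, -0.5]
opening: 1.0
grip_force: 0.0
time: 10.28
tcp_pos: [0.4334, -0.0912, 0.2143]
orientation: [-0.0, 0.774, -0.633, 0.001]
force: [-1.0, 1.2, 7.5]
opening: 0.172
grip_force: 112.5
```

```bash
python3 -m inch '[[[0,0,-10,0,0,0],[0,0,-25,0,0,0],[0,0,-50,0,0,0],[0,0,-80,0,0,0],[0,0,-90,0,0,5],[0,0,-90,0,0,11],[0,0,-90,0,0,18],[0,0,-90,0,0,25],[0,0,-90,0,0,32],[0,0,-90,0,0,39],[0,0,-90,0,0,46],[0,0,-90,0,0,53],[0,0,-90,0,0,60],[0,0,-90,0,0,67],[0,0,-90,0,0,74],[0,0,-90,0,0,81],[0,0,-90,0,0,88],[0,0,-90,0,0,95],[0,0,-90,0,0,101],[0,0,-90,0,0,105.2]]]'
python3 -c "
from h import *
go(.408,.2,.245,86.25)"
```

```text
time: 11.95
tcp_pos: [0.433, -0.0911, 0.3034]
orientation: [-0.0, 0.036, 0.999, 0.0]
force: [-0.4, -0.6, -2.0]
opening: 0.172
grip_force: 112.3
row [ 45.7 288.5  58.5] [ 0.01 -0.05 -0.36] n>= 7.1
```

```bash
python3 -m inch '[[[10,30,10,0,0,-0.3],[15,65,20,0,0,-0.3],[20,100,30,0,0,-0.3],[25,135,40,0,0,-0.3],[30,170,50,0,0,-0.3],[35,205,58,0,0,-0.3],[40,240,58,0,0,-0.3],[43,265,58,0,0,-0.3],[46,280,58,0,0,-0.3],[46,287,58,0,0,-0.3],[46,288.5,58,0,0,-0.3],[46,288.5,58,0,0,-0.3],[46,288.5,58,0,0,-0.3]]]'
python3 - <<'E'
from h import *
w=vision.get_image("wrist");t=vision.get_image("side")
T=cv2.resize(t["frame"][100:240,200:420],None,fx=2.2,fy=2.2,interpolation=3)
im=np.zeros((400+T.shape[0]-110,640,3),np.uint8)
im=np.vstack([w["frame"][60:340], cv2.copyMakeBorder(T,0,0,0,640-T.shape[1],0)])
cv2.imwrite("pics/w3.png",im[:,:,::-1]); print(im.shape)
d=np.radians(-3.75);B=np.array([.678,.1825,0]);
bx=lambda x,y,z:B+[x*np.cos(d)-y*np.sin(d),x*np.sin(d)+y*np.cos(d),z]
for n,p in dict(postLf=(-.059,.0925,.156),trayLf=(-.035,.068,.01),trayRf=(-.035,-.068,.01),trayLt=(-.035,.068,.027),trayRt=(-.035,-.068,.027),tip=(-.27+.175,0,.031)).items(): print(n,proj(w,bx(*p)))
E
```

```text
time: 13.03
tcp_pos: [0.4064, 0.199, 0.2456]
orientation: [-0.0, 0.031, 1.0, -0.0]
force: [-0.4, -0.0, -1.7]
opening: 0.173
grip_force: 112.8
(588, 640, 3)
postLf [499.88294115 726.75405507]
trayLf [383.53529368 445.60704701]
trayRf [245.76650343 445.02795048]
trayLt [387.52095418 465.24578768]
trayRt [241.84397529 464.63666944]
tip [315.07199398 423.31741169]
```

View pics/w3.png

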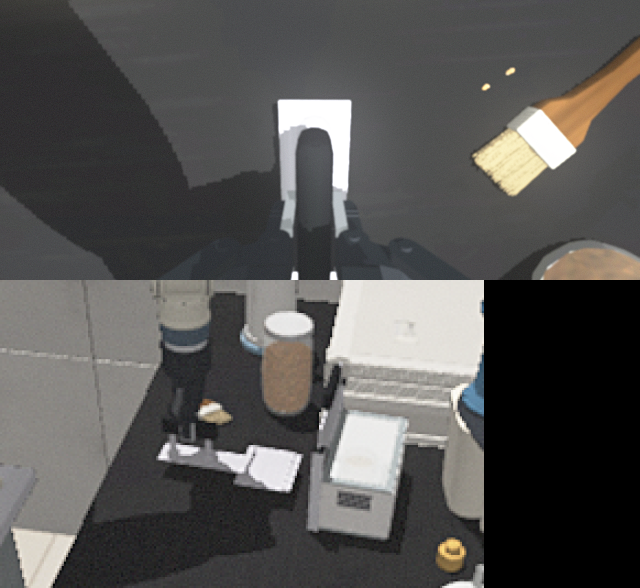

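The side crop shows the lifter held level in front of the box with its tip corners at about (296,490) and (301,449). I'll check these against the expected lifter pose.

```bash
cat >> h.py <<'E'
D=np.radians(-3.75);B=np.array([.678,.1825,0])
def bx(x,y,z): return B+[x*np.cos(D)-y*np.sin(D),x*np.sin(D)+y*np.cos(D),z]
def lift_pt(x,y,z,z0=.2143):
    p,q=pose(); M=q.as_matrix(); X=-M[:,0]; Y=np.cross([0,0,1],X); return np.array([p[0],p[1],p[2]-z0])+X*x+Y*y+np.array([0,0,z])
E
python3 - <<'E'
from h import *
np.set_printoptions(precision=4,suppress=True)
t=vision.get_image("side")
for n,a in dict(tipR=(.175,-.05,.002),tipL=(.175,.05,.002),bR=(.086,-.05,.002),neckR=(-.05,-.022,.002)).items():
    u=proj(t,lift_pt(*a)); print(n,lift_pt(*a),u,"crop",(u-[200,100])*2.2+[0,280])
p=bx(-.14,0,0); q=bx(-.27,0,0)
print(p,q); go(q[0],q[1],.2143+.016,86.25)
go(p[0],p[1],.2143+.016,86.25)
E
```

```text
tipR [0.5781 0.1381 0.0334] [331.3738 195.5626] crop [289.0224 490.2377]
tipL [0.5843 0.2379 0.0334] [337.138  178.3017] crop [301.7035 452.2636]
bR [0.4892 0.1436 0.0334] [306.2689 191.4557] crop [233.7915 481.2025]
neckR [0.3552 0.18   0.0334] [271.4851 180.6136] crop [157.2672 457.35  ]
[0.5383 0.1917 0.    ] [0.4086 0.2002 0.    ]
row [-2.   1.4 15.4] [-0.01  0.    0.18] n>= 0.4
row [-132.     1.    15.4] [-0.01  0.    0.18] n>= 3.2
```

```bash
python3 - <<'E'
from h import *
np.set_printoptions(precision=1,suppress=True)
for n in("side","scene"):
    d=vision.get_image(n); c=proj(d,lift_pt(.135,0,.003)).round().astype(int); print(n,c)
    m=(d["frame"].min(2)>110).astype(np.uint8); k,l,st,ce=cv2.connectedComponentsWithStats(m,connectivity=4)
    i=l[c[1],c[0]]; print(st[i])
    cn=cv2.findContours((l==i).astype(np.uint8),0,2)[0][0]; print(cv2.approxPolyDP(cn,2.,True)[:,0].tolist())
    for a in [(.175,.05),(.175,-.05),(.086,-.05),(.086,.05),(-.05,-.022),(-.05,.022)]: print(a,proj(d,lift_pt(*a,.003)))
E
```

```text
side [323 185]
[271 170  67  27 783]
[[271, 180], [304, 185], [309, 188], [309, 192], [330, 196], [337, 179], [313, 175], [311, 179], [296, 178], [294, 173], [291, 177], [280, 174], [278, 170]]
(0.175, 0.05) [337.2 178.1]
(0.175, -0.05) [331.4 195.3]
(0.086, -0.05) [306.3 191.2]
(0.086, 0.05) [313.3 174.3]
(-0.05, -0.022) [271.5 180.4]
(-0.05, 0.022) [275.3 173.2]
scene [278 188]
[ 233  176   65   49 1035]
[[297, 187], [274, 176], [262, 185], [264, 189], [255, 203], [249, 207], [247, 201], [248, 206], [233, 219], [243, 224], [273, 199], [280, 202]]
(0.175, 0.05) [274.5 174.8]
(0.175, -0.05) [297.8 187.5]
(0.086, -0.05) [279.6 203.1]
(0.086, 0.05) [256.  189.5]
(-0.05, -0.022) [242.5 224.8]
(-0.05, 0.022) [232.  218.1]
```

```bash
python3 -m inch '[[[-2,1.4,5,0,0,0.2],[-2,1.4,10,0,0,0.2],[-2,1.4,15,0,0,0.2],[-2,1.4,15,0,0,0.2],[-10,1.4,15,0,0,0.2],[-20,1.4,15,0,0,0.2],[-30,1.4,15,0,0,0.2],[-40,1.3,15,0,0,0.2],[-50,1.3,15,0,0,0.2],[-60,1.3,15,0,0,0.2],[-60,1.3,15,0,0,0.2]]]' && python3 -m inch '[[[-8,0,0,0,0,0],[-16,0,0,0,0,0],[-24,0,0,0,0,0],[-32,-0.1,0,0,0,0],[-40,-0.2,0,0,0,0],[-48,-0.2,0,0,0,0],[-55,-0.3,0,0,0,0],[-55,-0.3,0,0,0,0]]]'
```

```text
time: 14.2
tcp_pos: [0.4686, 0.1972, 0.2306]
orientation: [0.001, 0.033, 0.999, 0.0]
force: [1.1, -0.9, -2.4]
opening: 0.168
grip_force: 112.8
time: 14.87
tcp_pos: [0.5226, 0.1934, 0.2306]
orientation: [0.0, 0.032, 0.999, 0.0]
force: [1.1, 0.1, -2.5]
opening: 0.171
grip_force: 112.8
```

```bash
python3 -c "
from h import *
p=bx(-.141,0,0)
go(p[0],p[1],.2143+.0165,86.25)"
```

```text
row [-14.8  -0.8  -0.2] [0.   0.05 0.04] n>= 0.4
```

```bash
python3 -m inch '[[[-5,-0.3,0,0,0,0],[-10,-0.5,0,0,0,0],[-15,-0.8,0,0,0,0],[-15,-0.8,0,0,0,0],[-15,-0.8,0,0,0,0]]]' && python3 -m inch '[[[-15,-0.8,0,0,0,0],[0,0,-2,0,0,0],[0,0,-5,0,0,0],[0,0,-8,0,0,0],[0,0,-8,0,0,0],[0,0,-8,0,0,0]]]'
```

```text
time: 15.28
tcp_pos: [0.5363, 0.1918, 0.2306]
orientation: [-0.0, 0.032, 0.999, -0.0]
force: [-1.0, 0.2, -2.5]
opening: 0.172
grip_force: 112.8
time: 15.78
tcp_pos: [0.5362, 0.1918, 0.2388]
orientation: [0.0, 0.032, 0.999, 0.0]
force: [1.1, 0.5, -4.7]
opening: 0.169
grip_force: 112.6
```

I left a stray forward row in that call, so the tray was probably nudged a few mm deeper. I'll lower, advance a little and lift again, then check it outside.

```bash
python3 -m inch '[[[0,0,3,0,0,0],[0,0,6,0,0,0],[0,0,8,0,0,0],[0,0,8,0,0,0],[-3,0,8,0,0,0],[-6,0,8,0,0,0],[-6,0,8,0,0,0],[-6,0,8,0,0,0]]]' && python3 -m inch '[[[0,0,-2,0,0,0],[0,0,-4,0,0,0],[0,0,-6,0,0,0],[0,0,-8,0,0,0],[0,0,-11,0,0,0],[0,0,-14,0,0,0],[0,0,-17,0,0,0],[0,0,-17,0,0,0],[0,0,-17,0,0,0]]]'
```

```text
time: 16.45
tcp_pos: [0.5424, 0.1914, 0.2308]
orientation: [0.0, 0.032, 0.999, 0.0]
force: [-0.7, -0.8, -2.8]
opening: 0.17
grip_force: 112.7
time: 17.2
tcp_pos: [0.5421, 0.1915, 0.2479]
orientation: [0.0, 0.032, 0.999, 0.0]
force: [-0.4, -0.1, -4.6]
opening: 0.17
grip_force: 112.5
```

```bash
python3 -m inch '[[[1,0,0,0,0,0],[3,0,0,0,0,0],[7,0,0,0,0,0],[13,0,0,0,0,0],[21,0,0,0,0,0],[30,0,0,0,0,0],[39,0,0,0,0,0],[48,0,0,0,0,0],[57,0,0,0,0,0],[66,0,0,0,0,0],[75,0,0,0,0,0],[84,0,0,0,0,0],[93,0,0,0,0,0],[102,0,0,0,0,0],[111,0,0,0,0,0],[120,0,0,0,0,0],[129,0,0,0,0,0],[138,0,0,0,0,0],[147,0,0,0,0,0],[155,0,0,0,0,0]]]' && python3 -m inch '[[[5,0,0,0,0,0],[10,0,0,0,0,0],[13,0,0,0,0,0],[15,0,0,0,0,0],[15,0,0,0,0,0],[15,0,0,0,0,0]]]'
python3 - <<'E'
from h import *
s=vision.get_image("scene");t=vision.get_image("side")
for n,d in(("s",s),("t",t)):
    c=proj(d,lift_pt(.12,0,.02)).astype(int); print(n,c-[40,37])
    cr=cv2.resize(d["frame"][c[1]-37:c[1]+37,c[0]-40:c[0]+40],None,fx=5,fy=5,interpolation=3)
    if n=="s":a=cr
cv2.imwrite("pics/tray.png",np.hstack([a,cr])[:,:,::-1])
for x,y,z in [(.105,.068,.011),(.105,-.068,.011),(.175,.068,.011),(.175,-.068,.011),(.14,.033,.044),(.14,-.033,.044)]:
    print((x,y),[np.round((proj(d,lift_pt(x,y,z))-(proj(d,lift_pt(.12,0,.02)).astype(int)-[40,37]))*5) for d in(s,t)])
E
```

```text
time: 18.87
tcp_pos: [0.3864, 0.2014, 0.2477]
orientation: [-0.0, 0.032, 0.999, 0.0]
force: [0.1, -0.3, -4.5]
opening: 0.168
grip_force: 112.5
time: 19.37
tcp_pos: [0.3726, 0.2024, 0.2477]
orientation: [0.0, 0.032, 0.999, 0.0]
force: [-0.3, -0.8, -4.5]
opening: 0.168
grip_force: 112.5
s [227 154]
t [269 141]
(0.105, 0.068) [array([106., 166.]), array([208., 138.])]
(0.105, -0.068) [array([267., 260.]), array([159., 252.])]
(0.175, 0.068) [array([181., 108.]), array([301., 152.])]
(0.175, -0.068) [array([340., 197.]), array([258., 268.])]
(0.14, 0.033) [array([180., 122.]), array([244., 136.])]
(0.14, -0.033) [array([258., 166.]), array([221., 191.])]
```

View pics/tray.png

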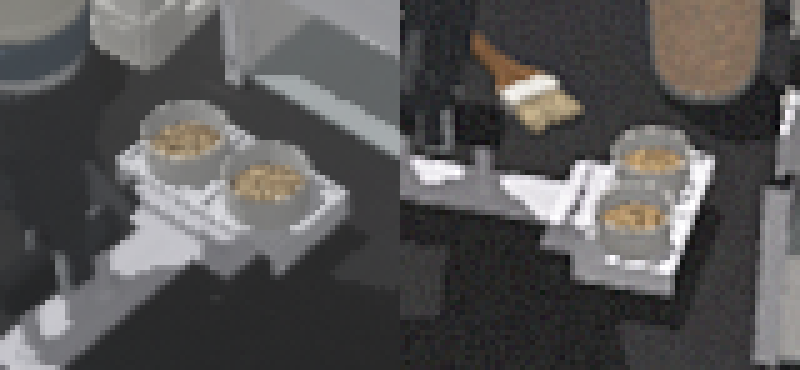

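The tray sits on the blade with both tins in their pockets, about 7 mm further forward than nominal (tin tops near (185,120),(267,162) in the scene half). Next, refine the pan's pose.

```bash
python3 - <<'E'
from h import *
np.set_printoptions(precision=4,suppress=True)
s=vision.get_image("scene"); t=vision.get_image("side")
S=lambda u,v:(s,255+u/4,130+v/4); T=lambda u,v:(t,240+u/3.4,140+v/3.4)
M=np.array([(.086,.088),(.086,-.088),(-.086,-.088),(-.086,.088)])
sc=[(545,155),(757,215),(685,355),(468,287)]; si=[(545,355),(560,524),(343,516),(340,347)]
for n,F,c in(("scene",S,sc),("side",T,si)):
    Q=np.array([onz(*F(*p),.063)[:2] for p in c]); m=Q.mean(0); A,_=cv2.estimateAffinePartial2D(M,Q); print(n,m,np.degrees(np.arctan2(A[1,0],A[0,0])),np.hypot(A[0,0],A[1,0]),[np.linalg.norm(Q[i]-Q[i-1]).round(3) for i in range(4)])
    m0,g=m,0
    d=F(0,0)[0]; cr=np.round([proj(d,np.array([*m,.063]))]); x0,y0=(cr[0]-[50,45]).astype(int)
    I=cv2.resize(d["frame"][y0:y0+90,x0:x0+100],None,fx=4,fy=4,interpolation=3); print((x0,y0))
    if n=="scene":a=I
cv2.imwrite("pics/pan.png",np.hstack([a,I])[:,:,::-1])
E
```

```text
scene [ 0.7279 -0.1773] 8.32989212516669 0.9812319014309607 [np.float64(0.169), np.float64(0.175), np.float64(0.17), np.float64(0.169)]
(np.int64(358), np.int64(148))
side [ 0.7345 -0.1755] 7.09260654459 0.9890087472642183 [np.float64(0.175), np.float64(0.174), np.float64(0.164), np.float64(0.175)]
(np.int64(321), np.int64(222))
```

View pics/pan.png

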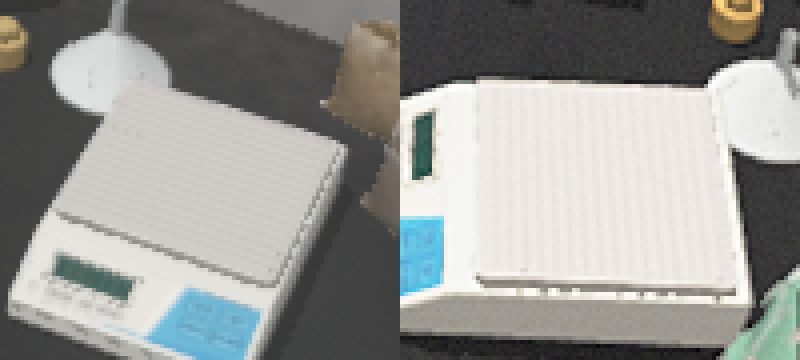

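```bash
python3 -m inch '[[[0,0,-2,0,0,0],[0,0,-5,0,0,0],[0,0,-10,0,0,0],[0,0,-16,0,0,0],[0,0,-23,0,0,0],[0,0,-30,0,0,0],[0,0,-37,0,0,0],[0,0,-44,0,0,0],[0,0,-51,0,0,0],[0,0,-58,0,0,0],[0,0,-65,0,0,0],[0,0,-71,0,0,0],[0,0,-75,0,0,0],[0,0,-78,0,0,0],[0,0,-80,0,0,0],[0,0,-80,0,0,0],[0,0,-80,0,0,0]]]'
python3 -c "
from h import *
go(.41,-.218,.327,97.5)"
```

```text
time: 20.98
tcp_pos: [0.3724, 0.2023, 0.3275]
orientation: [-0.0, 0.032, 0.999, -0.0]
force: [0.3, -0.1, -4.7]
opening: 0.17
grip_force: 112.5
row [ -64.5 -417.1    0.6] [-1.000e-02 -1.000e-02 -1.118e+01] n>= 10.1
```

```bash
python3 -m inch '[[[0,-2,0,0,0,0],[-1,-6,0,0,0,-0.2],[-2,-12,0,0,0,-0.3],[-3,-20,0,0,0,-0.5],[-5,-30,0,0,0,-0.8],[-6,-42,0,0,0,-1.1],[-9,-56,0,0,0,-1.5],[-11,-71,0,0,0,-1.9],[-13,-86,0,0,0,-2.3],[-16,-101,0,0,0,-2.7],[-18,-116,0,0,0,-3.1],[-20,-131,0,0,0,-3.5],[-23,-146,0,0,0,-3.9],[-25,-160,0,0,0,-4.3],[-27,-172,0,0,0,-4.6],[-28,-182,0,0,0,-4.9],[-29,-190,0,0,0,-5.1],[-30,-196,0,0,0,-5.3],[-31,-199,0,0,0,-5.4],[-31,-200,0,0,0,-5.4]]]'
python3 -c "
from h import *
go(.41,-.218,.327,97.5)"
```

```text
time: 22.65
tcp_pos: [0.3906, 0.0003, 0.3277]
orientation: [0.0, -0.015, 1.0, -0.0]
force: [-0.2, -0.1, -4.8]
opening: 0.174
grip_force: 112.5
row [ -13.  -218.7    0.7] [-0.01  0.   -5.82] n>= 5.3
```

```bash
python3 -m inch '[[[0,-2,0,0,0,0],[0,-6,0,0,0,-0.2],[-1,-12,0,0,0,-0.3],[-1,-20,0,0,0,-0.5],[-2,-30,0,0,0,-0.8],[-2,-42,0,0,0,-1.1],[-3,-56,0,0,0,-1.5],[-4,-72,0,0,0,-1.9],[-5,-88,0,0,0,-2.3],[-6,-104,0,0,0,-2.8],[-7,-120,0,0,0,-3.2],[-8,-136,0,0,0,-3.6],[-9,-152,0,0,0,-4.1],[-10,-168,0,0,0,-4.5],[-11,-182,0,0,0,-4.9],[-12,-195,0,0,0,-5.2],[-12,-206,0,0,0,-5.5],[-13,-213,0,0,0,-5.7],[-13,-217,0,0,0,-5.8],[-13,-218.5,0,0,0,-5.8]]]'
python3 -c "
from h import *
go(.585,-.195,.327,97.5)"
```

```text
time: 24.32
tcp_pos: [0.41, -0.2178, 0.3276]
orientation: [-0.0, -0.065, 0.998, 0.0]
force: [0.8, -0.7, -4.9]
opening: 0.169
grip_force: 112.6
row [-176.4   -0.2    0.5] [ 0.01 -0.01 -0.  ] n>= 4.2
```

```bash
python3 -m inch '[[[-1,0,0,0,0,0],[-4,0,0,0,0,0],[-9,0,0,0,0,0],[-16,0,0,0,0,0],[-25,0,0,0,0,0],[-36,0,0,0,0,0],[-48,0,0,0,0,0],[-60,0,0,0,0,0],[-72,0,0,0,0,0],[-84,0,0,0,0,0],[-96,0,0,0,0,0],[-108,0,0,0,0,0],[-120,0,0,0,0,0],[-132,0,0,0,0,0],[-144,0,0,0,0,0],[-154,0,0,0,0,0],[-163,0,0,0,0,0],[-170,0,0,0,0,0],[-175,0,0,0,0,0],[-176,0,0,0,0,0]]]' && python3 -m inch '[[[0,0,3,0,0,0],[0,0,8,0,0,0],[0,0,14,0,0,0],[0,0,20,0,0,0],[0,0,25,0,0,0],[0,0,28,0,0,0],[0,0,29,0,0,0],[0,0,29,0,0,0],[0,0,29,0,0,0]]]'
python3 - <<'E'
from h import *
s=vision.get_image("scene");t=vision.get_image("side")
O=[]
for n,d in(("s",s),("t",t)):
    c=proj(d,np.array([.70,-.175,.08])).astype(int); c=c-[50,45]; print(n,c)
    O.append(cv2.resize(d["frame"][c[1]:c[1]+90,c[0]:c[0]+100],None,fx=4,fy=4,interpolation=3))
    for x,y,z in [(.147,.033,.044),(.147,-.033,.044),(.112,.068,.011),(.112,-.068,.011),(.182,.068,.011),(.182,-.068,.011)]:
        print((x,y),np.round((proj(d,lift_pt(x,y,z))-c)*4))
cv2.imwrite("pics/place.png",np.hstack(O)[:,:,::-1])
E
```

```text
time: 25.98
tcp_pos: [0.5853, -0.1941, 0.3275]
orientation: [-0.0, -0.066, 0.998, 0.0]
force: [0.1, -0.1, -4.1]
opening: 0.171
grip_force: 112.6
time: 26.73
tcp_pos: [0.5846, -0.1942, 0.2988]
orientation: [0.0, -0.066, 0.998, -0.0]
force: [0.3, 0.0, -4.5]
opening: 0.167
grip_force: 112.6
s [354 148]
(0.147, 0.033) [185.  99.]
(0.147, -0.033) [269. 126.]
(0.112, 0.068) [121. 145.]
(0.112, -0.068) [293. 201.]
(0.182, 0.068) [154.  91.]
(0.182, -0.068) [321. 143.]
t [309 215]
(0.147, 0.033) [250. 104.]
(0.147, -0.033) [256. 178.]
(0.112, 0.068) [193.  98.]
(0.112, -0.068) [200. 252.]
(0.182, 0.068) [292. 102.]
(0.182, -0.068) [309. 257.]
```

View pics/place.png

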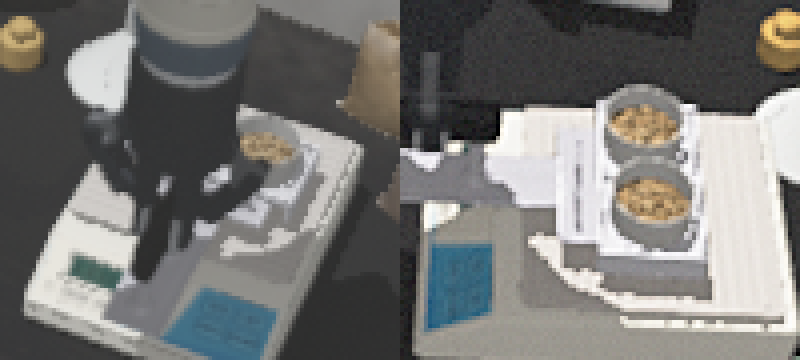

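```bash
python3 -m inch '[[[0,0,1,0,0,0],[0,0,2,0,0,0],[0,0,3,0,0,0],[0,0,4,0,0,0],[0,0,5,0,0,0],[0,0,6,0,0,0],[0,0,7,0,0,0],[0,0,7.5,0,0,0],[0,0,8,0,0,0],[0,0,8.5,0,0,0],[0,0,9,0,0,0],[0,0,9,0,0,0]]]' && python3 -m inch '[[[0,0,0.5,0,0,0],[0,0,1,0,0,0],[0,0,1.5,0,0,0],[0,0,2,0,0,0],[0,0,2,0,0,0],[0,0,2,0,0,0]]]' && python3 -m inch '[[[0,0,0.5,0,0,0],[0,0,1,0,0,0],[0,0,1.5,0,0,0],[0,0,2,0,0,0],[0,0,2,0,0,0],[0,0,2,0,0,0]]]'
```

```text
time: 27.83
tcp_pos: [0.5845, -0.1942, 0.2896]
orientation: [-0.0, -0.066, 0.998, 0.0]
force: [0.1, 0.0, -4.2]
opening: 0.166
grip_force: 112.6
time: 28.33
tcp_pos: [0.5846, -0.1942, 0.2878]
orientation: [0.0, -0.066, 0.998, -0.0]
force: [0.4, -0.0, -2.9]
opening: 0.171
grip_force: 112.6
time: 28.83
tcp_pos: [0.5846, -0.1942, 0.2857]
orientation: [0.0, -0.066, 0.998, -0.0]
force: [-0.6, -0.2, -2.9]
opening: 0.169
grip_force: 112.9
```

```bash
python3 -m inch '[[[0,0,1,0,0,0],[0,0,2,0,0,0],[0,0,3,0,0,0],[0,0,4,0,0,0],[0,0,4,0,0,0],[0,0,4,0,0,0]]]' && python3 -m inch '[[[2,0,0,0,0,0],[5,0,0,0,0,0],[10,0,0,0,0,0],[16,0,0,0,0,0],[23,0,0,0,0,0],[30,0,0,0,0,0],[38,0,0,0,0,0],[46,0,0,0,0,0],[54,0,0,0,0,0],[62,0,0,0,0,0],[70,0,0,0,0,0],[78,0,0,0,0,0],[86,0,0,0,0,0],[94,0,0,0,0,0],[102,0,0,0,0,0],[115,0,0,0,0,0],[130,0,0,0,0,0],[145,0,0,0,0,0],[160,0,0,0,0,0],[175,0,0,0,0,0]]]'
python3 -c "
from h import *
np.set_printoptions(precision=3,suppress=True)
go(.40,0.0,.25,110);go(.40,0.0,.216,110)
s=vision.get_image('scene');t=vision.get_image('side')
for d in(s,t):
  f=d['frame'].astype(int); m=((f[:,:,0]-f[:,:,2]>35)&(f[:,:,0]>110)).astype(np.uint8)
  c=proj(d,np.array([.73,-.175,.1])).astype(int); k,l,st,ce=cv2.connectedComponentsWithStats(m)
  for i in range(1,k):
    if st[i,4]>25 and np.linalg.norm(ce[i]-c)<25: print(ce[i],st[i,4],onz(d,*ce[i],.098))
"
```

```text
time: 29.33
tcp_pos: [0.5845, -0.1942, 0.2816]
orientation: [-0.0, -0.066, 0.998, 0.0]
force: [0.4, -0.6, -2.1]
opening: 0.17
grip_force: 112.9
time: 31.0
tcp_pos: [0.41, -0.2171, 0.2817]
orientation: [0.0, -0.066, 0.998, -0.0]
force: [-1.0, -0.5, -3.0]
opening: 0.168
grip_force: 112.9
row [-18.5 216.5  31.7] [ -0.01   0.   -12.48] n>= 5.3
row [-18.5 216.5  65.7] [ -0.01   0.   -12.48] n>= 5.4
[419.183 187.042] 71 [ 0.733 -0.206  0.098]
[369.179 248.724] 123 [ 0.723 -0.143  0.098]
[371.4   267.483] 145 [ 0.733 -0.208  0.098]
```

```bash
python3 -c "
from h import *
go(.42,0.0,.25,90);go(.42,0.0,.2165,90)"
```

```text
row [-38.9 213.7  31.8] [ 0.01 -0.04  7.45] n>= 5.3
row [-38.9 213.7  65.3] [ 0.01 -0.04  7.45] n>= 5.4
```

```bash
python3 -m inch '[[[0,5,-5,0,0,0],[0,20,-10,0,0,1],[0,45,-10,0,0,2],[0,75,-10,0,0,3],[-5,105,-10,0,0,4],[-15,135,0,0,0,5],[-25,165,10,0,0,6],[-35,190,20,0,0,7],[-39,205,30,0,0,7.4],[-39,214,40,0,0,7.4],[-39,214,50,0,0,7.4],[-39,214,58,0,0,7.4],[-39,214,62,0,0,7.4],[-39,214,64,0,0,7.4],[-39,214,65,0,0,7.4],[-39,214,65,0,0,7.4]]]' && python3 -m inch '[[[0,0,1,0,0,0],[0,0,2,0,0,0],[0,0,2,0,0,0],[0,0,2,0,0,0]]]'
```

```text
time: 32.43
tcp_pos: [0.4219, -0.0001, 0.2168]
orientation: [0.0, -0.001, 1.0, -0.0]
force: [0.0, -0.8, -1.9]
opening: 0.165
grip_force: 112.8
time: 32.77
tcp_pos: [0.4217, 0.0001, 0.2148]
orientation: [0.0, -0.001, 1.0, -0.0]
force: [0.9, 1.5, -2.7]
opening: 0.171
grip_force: 112.8
```

```bash
python3 -m inch '[[[0,0,0.5,0,0,0],[0,0,1,0,0,0],[0,0,1,0,0,0],[0,0,1,0,0,0]]]' && python3 -m inch '[[[0,0,0,0,0,0],[0,0,0,0,0,0],[0,0,0,0,0,0],[0,0,0,0,0,0],[0,0,0,0,0,0],[0,0,0,0,0,0],[0,0,0,0,0,0],[0,0,0,0,0,0],[0,0,0,0,0,0],[0,0,-10,0,0,0],[0,0,-35,0,0,0],[0,0,-70,0,0,0],[0,0,-100,0,0,0],[0,0,-130,0,0,0],[0,0,-150,0,0,0],[0,0,-150,0,0,0],[0,0,-150,0,0,0]]]' 1
python3 - <<'E'
from h import *
s=vision.get_image("scene");t=vision.get_image("side")
a=s["frame"][110:310,230:470];b=t["frame"][110:310,230:430]
im=np.hstack([cv2.resize(a,None,fx=1.8,fy=1.8),cv2.resize(b,None,fx=1.8,fy=1.8)])
print(im.shape);cv2.imwrite("pics/end.png",im[:,:,::-1])
E
```

```text
time: 33.1
tcp_pos: [0.4217, 0.0001, 0.2143]
orientation: [0.0, -0.001, 1.0, -0.0]
force: [-2.6, 0.9, 6.8]
opening: 0.168
grip_force: 114.7
time: 34.52
tcp_pos: [0.4218, 0.0001, 0.3644]
orientation: [0.001, -0.001, 1.0, -0.0]
force: [0.3, -1.0, -1.4]
opening: 0.998
grip_force: 0.0
(360, 792, 3)
```

View pics/end.png

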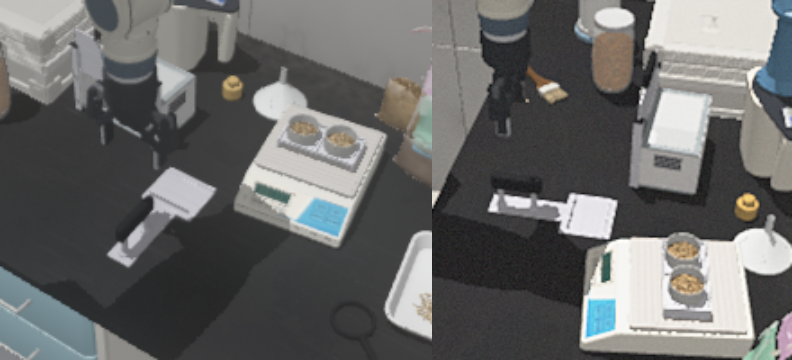

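The final view shows the tray with both tins centred on the pan (left half: about (322,140); right half: about (688,280)). The lifter lies flat, the shutter is up and the arm is clear, so I'll hand in.

```bash
python3 -c "
from bench import workorder
print(workorder.sign_off())"
```

```text
the job is handed in; nothing more can be done
None
```

I handed the job in at about 34.5 s, with no verdict shown: the last pictures show the tray and both tins level near the pan's middle, the lifter flat on the worktop, the shutter up and the arm clear; a stray move inside the box pushed the tray about 7 mm deeper, which I allowed for when placing it.

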